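Set the length stop to the pattern strip and lock it

TASK

Set the length stop on the fence to the pattern strip: push the strip flat against the fence, then slide the stop along its rail against the strip's end until the strip has met the end stop and presses its sprung nose in by a few millimetres, gently, without ramming it. Then pull the cam lever over and fully down so that the stop stays clamped with the strip lightly pinched between the two stops, let go, and leave the offcut and the pencil where they lie.

Things in the scene. Friction and masses are not known exactly. Their poses are not given: they have to be found in the camera images.
- fence: Fixed stop fence: plywood base 190 x 520 mm, 18 mm thick, carrying a 30 mm thick, 45 mm high aluminium fence (the rail), top 63 mm above the table. Origin at table height under the fence's front face, which looks to its own -x, towards the robot; y runs along the rail (y -260 to +240 mm). The base spans x -130 to +60 mm. Place and yaw vary.
- end_stop: Fixed grey end stop, 36 mm along the rail, 76 mm tall. Origin at table height in the fence-face plane, mid-length; axes as the fence. From its -y face, 22.5 mm before the fence, 29 mm up, a brass sleeve with a sprung nose (15 mm across) points to -y. Tip 39 to 79 mm from the origin towards -y: set anew each time, not told. The nose yields 9 mm, from 1.2 N to 3.9 N, then is solid; load it with at most 20 N.
- stop: Sliding aluminium stop astride the rail, 90 mm long, underside 20 mm and top 92 mm above the table. Origin at table height in the fence-face plane, at mid-length; axes as the fence. Slides along the fence's y only (+y to reach the strip) with a steady drag of about 8 N, which also holds it against the nose's spring when let go.
- stop_outer (a point): Middle of the upper half of the stop's outer (-y) end, 79 mm above the table and 5 mm in front of the fence face; the end face around it is 60 mm wide (x from -15 to +45 mm of the fence) and reaches from 66 to 92 mm above the table. Free for pushing towards +y; the lever is 63 mm further along +y.
- stop_face (a point): Middle of the stop's inner (+y) end face that meets the strip's end: 38 mm wide, 21 mm in front of the fence face, 30 mm above the table.
- lever (a joint): Cam lever angle, rad: 0 leaning up at 70 degrees above level, 1.22 fully down (level, pointing towards the robot, fence's -x, against a solid limit). It starts at 0 to 0.25. It turns in the vertical plane across the rail, is stiff (about 3 N at the tip at first, 4 N when nearly down), and stays where it is left.
- lever_hinge (a point): Hinge axis of the lever (parallel to the rail), 83.7 mm above the table, 15 mm behind the fence face, 18 mm from the stop's middle towards +y.
- lever_tip (a point): Centre of the round end of the steel lever, 81 mm from the hinge; end 18 mm across and 16 mm wide along the rail, bar 14 mm wide and 9 mm thick.
- strip: The pattern strip: loose plain hardwood, 150 mm long (own y), 45 mm wide (own x), 20 mm thick, about 0.1 kg, lying on the fence's base between the stop and the nose, askew and some way in front of the fence. Origin at the centre of its underside.
- strip_center (a point): Centre of the strip, half-way up (10 mm above its underside); axes of the strip. Flush against the fence it lies 22.5 mm in front of the fence's face.
- offcut: Bystander: short offcut 45 x 60 x 20 mm on the fence's base in front of the end stop; origin under its middle.
- pencil: Bystander: carpenter's pencil 150 mm long, 8 mm thick, along the front edge of the fence's base on the stop's side; origin under its middle, its length along y.
Mind the look-alikes: they are no part of the job. Of the things like the strip, leave any that is pink; of the rest the larger one is meant.

How it is judged (in metres and radians):
On the way, in this order (a step that is already met when the one before it is completed fails the run):
1. with the lever still up, the strip lies flush against the fence and is pinched between the stop and the pressed-in nose (x of strip_center in the frame of fence above -0.0255 m and angle between the y axis of strip_center and the y axis of fence, either way round below 0.035 rad and angle between strip_center's own z axis and vertical below 0.05 rad and contact force between strip and end_stop above 1.4 N and contact force between strip and stop above 0.7 N and value of joint lever below 0.6 rad), for 0.2 s.
2. the cam lever is fully down (value of joint lever above 1.12 rad), for 0.2 s.
At the end, for the whole second after the job is handed in: The lever is down (beyond 1.12 rad of 1.22), the strip lies flat and flush with the fence (within 3 mm and 0.035 rad) and at rest, pressed against the end stop's nose with more than 1.4 N and against the stop with more than 0.7 N (x of strip_center in the frame of fence above -0.0255 m and angle between the y axis of strip_center and the y axis of fence, either way round below 0.035 rad and angle between strip_center's own z axis and vertical below 0.05 rad and contact force between strip and end_stop above 1.4 N and contact force between strip and stop above 0.7 N and value of joint lever above 1.12 rad and linear speed of each of strip, stop below 0.01 m/s); the robot touches nothing.
It fails at once if the strip is rammed against the end stop (over 22 N) (contact force between strip and end_stop above 22 N).
It fails at once if the offcut or the pencil is moved by more than 30 mm (distance of any of offcut, pencil from where it was at the start of the episode above 0.03 m).
It also fails if it takes over 72 s, if anything falls off the work surface, if the arm or the gripper's body presses on something with over 40 N, if the wrist force passes 120 N, or if a joint passes its speed limit or range.

ROBOT

A 6-joint arm with a two-finger parallel gripper is mounted at the origin on the work surface. World frame = base frame: x ahead of the robot, y to its left, z up, the work surface at z = 0. Lengths are in mm, angles in rad, forces in N, time in s.
With the tool pointing down it reaches from about 350 to 975 mm from the base axis. Payload 7.1 kg.
Tool frame: the origin (TCP) lies midway between the tips of the shut fingers; the grasp point (between the pads) lies 19 mm behind it (ctrl.grip_point_offset is the distance from the TCP to the grasp point, in mm); z points along the fingers, y is the line along which they close (so a half turn about z gives the same grasp; the last joint's range is limited). The gripper opens to 88 mm and grips with 3 to 60 N. Pads are 20 mm wide; open, the fingers measure 115 mm over their backs; the gripper's body (75 mm by 178 mm) begins 61 mm behind the grasp point.
Start: joints at [-1.21, 0.423, 1.63, -0, 1.089, -0.019], TCP at [231.725, -580.438, 222.675] pointing down, gripper open.
Joint ranges: [-3, 3], [-0.9, 2.11], [0.09, 2.58], [-1.31, 4.45], [0.11, 2.69], [-2.54, 2.54]. Speed limits (rad/s): [2.39, 2.39, 3.01, 3.14, 3.14, 3.14].

INTERFACE

Orientations are given as a rotation vector (axis times angle).
In Python, from workcell import get_obs, optics, close_job, spotter, ctrl gives the robot as it stands. The module is installed in compiled form; this text tells all that it offers.
- The arm moves only by the tool move_arm, never from a script. Its argument "rows" is a list of rows, each a list of 5 numbers: the shift along the tool's x, y, z in cm, then the turn about the tool's z in degrees, then the opening in per cent of the stroke, from 0 (shut) to 100 (fully open). A call has 1 to 10 rows; each row shifts and turns the commanded pose from where the row before left it, along the tool's axes as they then stand; what a row does not reach is not made up. A row lasts 1/8 s, in which the tool goes at most 62.5 mm and 10.7 degrees, less where a joint would pass 70% of its speed; a pose out of reach is approached as far as the arm can. A call with a gripper value outside its range is refused whole. The fingers move at their own pace and stop on an object; the grip force is fixed at half the most. Time passes only in rows, so rows that do not move let the fingers close. It gives the time, the measured TCP pose, the force, the opening and the grip force at its end, in the units of the state.
- get_obs(): the state, without advancing time (a new reading comes with each control period).
- optics.get_image(name): name is "side" or "top" or "wrist"; returns the picture (480x640x3 uint8, blue, green, red); there is no depth.
- optics.calibration(name): a dict with "camera_matrix" (3x3 intrinsics, pixels), "distortion" ([k1, k2, p1, p2, k3] as OpenCV has them; the pictures are not rectified), "xyz" and "orientation" of the camera in the world. Camera axes: x right, y down, z forward; pixel columns grow to the right and rows downward; lengths in mm; the calibration is good to about 2 mm. A picture is of the moment at which its call begins: read the wrist's pose just before it. calibration takes no time and is no camera call; for the wrist camera it gives the pose at the moment of the call.
- close_job(): hands the job in; it is judged then, once.
Trained networks look in the newest picture that a camera, given by its name, has taken for a name from the list of things; names that differ only in an ending like _2 or _b are one class to them, and where a whole thing is asked for, a point or a joint stands for the part that bears it (a point fixed in the world has none). Each returns a list of dicts, best first, with "conf" (0 to 1); they miss things now and then, are a little off and sometimes report something else, mostly with a low value. They report only what shows in the picture. A call takes as long as a camera call. They do not tell look-alikes from the thing itself.
- spotter.find_in(camera, label): "point" ([column, row] in pixels, amid what is visible of it).
- spotter.regions_of(camera, label): "region" (480x640 bool, what is visible of it) and "point" ([column, row] in pixels, amid what is visible of it).
The state is a dict: "t": time; "qpos": joint angles; "qvel": joint speeds; "joint_torque": joint torques, N m; "ee_pos": TCP position; "orientation": TCP orientation; "ft_force": force on the tool from outside, world axes, zero at the start; "moment": the same for the moment, N m; "width": finger opening in mm; "grasp_force": force on a finger pad.
Only numpy, scipy, OpenCV 4.12 (cv2) and the standard library are available. Lean on these libraries where they do the work, as an engineer would, in place of code of your own. Each camera call takes 0.05 s, during which the arm holds its last target. There are 200 camera calls.

## Working session

There is one attempt and no reset: what is moved stays moved. The work goes in short steps, Python scripts to look and compute and a tool call to move; the robot and the scene stay as the last step left them, time stands still between calls to the robot, and variables do not carry over. Pictures are saved under pics/ and viewed, at most 10 in all, crops included, and the job is handed in when it is done.

Besides the shell and the picture viewer there is one more tool, called after "Call:" as name([rows], argument=value, ...), one row to a line, values as JSON. move_arm: Moves the arm, as the interface text tells. Its arguments: {"type":"object","properties":{"rows":{"type":"array","items":{"type":"array","items":{"type":"number"}}}},"required":["rows"]}

```bash
mkdir -p pics
cat > h.py <<'E'
import numpy as np, cv2
from scipy.spatial.transform import Rotation as R
from workcell import get_obs, optics, close_job, spotter, ctrl
def cal(n):
    c=optics.calibration(n); o=np.array(c["orientation"],float)
    Rm=R.from_rotvec(o).as_matrix() if o.size==3 else o.reshape(3,3)
    return np.array(c["camera_matrix"]),np.array(c["distortion"]),np.array(c["xyz"],float),Rm
def px2w(c,px,z):
    K,D,p,Rm=c
    u=cv2.undistortPoints(np.array(px,float).reshape(-1,1,2),K,D).reshape(-1,2)
    d=np.c_[u,np.ones(len(u))]@Rm.T
    return p+d*((z-p[2])/d[:,2])[:,None]
def w2px(c,P):
    K,D,p,Rm=c
    return cv2.projectPoints((np.array(P,float).reshape(-1,3)-p)@Rm,np.zeros(3),np.zeros(3),K,D)[0].reshape(-1,2)
E
python3 - <<'E'
from h import *
np.set_printoptions(precision=1,suppress=True)
ims={n:optics.get_image(n) for n in("top","side")}
for n in ims:
    cv2.imwrite(f"pics/{n}0.png",ims[n])
    c=cal(n); print(n,c[2],c[3][:,2])
    for l in("fence","end_stop","stop","lever","strip","offcut","pencil"):
        for r in spotter.regions_of(n,l)[:3]:
            q=cv2.minAreaRect(np.argwhere(r["region"])[:,::-1].astype(np.float32))
            print(l,round(r["conf"],2),np.array(r["point"]),cv2.boxPoints(q).round().tolist())
o=get_obs();print(o["t"],o["ee_pos"],R.from_rotvec(o["orientation"]).as_matrix())
E
```

```text
top [288.8  59.5 951.2] [ 0.2 -0.  -1. ]
fence 0.83 [355.9 228.4] [[231.0, 192.0], [469.0, 184.0], [472.0, 273.0], [234.0, 281.0]]
end_stop 0.93 [255.9 225. ] [[244.0, 199.0], [283.0, 198.0], [284.0, 239.0], [245.0, 241.0]]
stop 0.56 [416.8 202.9] [[395.0, 186.0], [441.0, 186.0], [441.0, 233.0], [395.0, 233.0]]
lever 0.8 [412.8 207.3] [[401.0, 198.0], [412.0, 191.0], [427.0, 214.0], [416.0, 221.0]]
strip 0.74 [252.7 336.9] [[224.0, 308.0], [242.0, 297.0], [279.0, 356.0], [261.0, 368.0]]
strip 0.7 [338.  242.2] [[303.0, 236.0], [372.0, 227.0], [375.0, 250.0], [305.0, 259.0]]
strip 0.62 [344.  158.6] [[330.0, 176.0], [344.0, 135.0], [358.0, 139.0], [344.0, 181.0]]
offcut 0.65 [255.2 257.4] [[240.0, 267.0], [243.0, 245.0], [272.0, 249.0], [269.0, 271.0]]
pencil 0.54 [423.5 264.7] [[390.0, 267.0], [457.0, 261.0], [457.0, 265.0], [390.0, 271.0]]
pencil 0.39 [258.3 254.9] [[239.0, 268.0], [243.0, 245.0], [272.0, 249.0], [269.0, 272.0]]
side [ 353.9 -503.5  600.4] [ 0.2  0.8 -0.6]
fence 0.63 [356.9 380.4] [[234.0, 255.0], [376.0, 207.0], [468.0, 479.0], [326.0, 527.0]]
end_stop 0.55 [325.2 
[... 177 characters left out ...]
95.3 384. ] [[334.0, 346.0], [400.0, 314.0], [447.0, 410.0], [381.0, 443.0]]
lever 0.85 [384.4 355.2] [[358.0, 338.0], [374.0, 322.0], [414.0, 363.0], [398.0, 378.0]]
strip 0.87 [326.7 325.2] [[296.0, 292.0], [325.0, 281.0], [355.0, 355.0], [326.0, 366.0]]
strip 0.84 [210.2 277.9] [[169.0, 282.0], [241.0, 243.0], [252.0, 264.0], [180.0, 303.0]]
strip 0.73 [393.  386.7] [[336.0, 343.0], [401.0, 313.0], [446.0, 412.0], [381.0, 442.0]]
offcut 0.72 [292.5 258. ] [[279.0, 244.0], [302.0, 244.0], [302.0, 271.0], [279.0, 271.0]]
pencil 0.78 [315.8 433.3] [[295.0, 384.0], [302.0, 382.0], [330.0, 479.0], [323.0, 481.0]]
0.8 [ 231.7 -580.4  222.7] [[ 0.9  0.4  0. ]
 [ 0.4 -0.9 -0. ]
 [ 0.   0.  -1. ]]
```

Run:
```python
import cv2
a=cv2.imread("pics/top0.png")[120:380,200:500]; cv2.imwrite("pics/c1.png",cv2.resize(a,(690,598),interpolation=cv2.INTER_CUBIC))
```

```text
(no output)
```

View pics/c1.png

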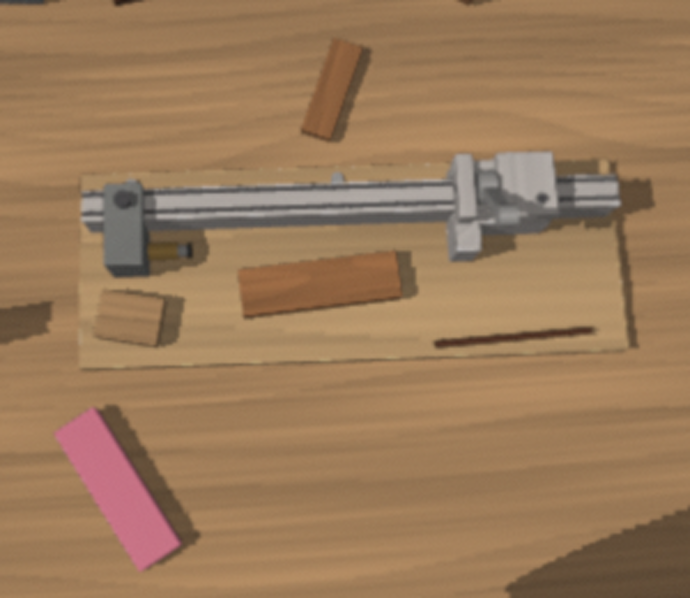

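View pics/side0.png

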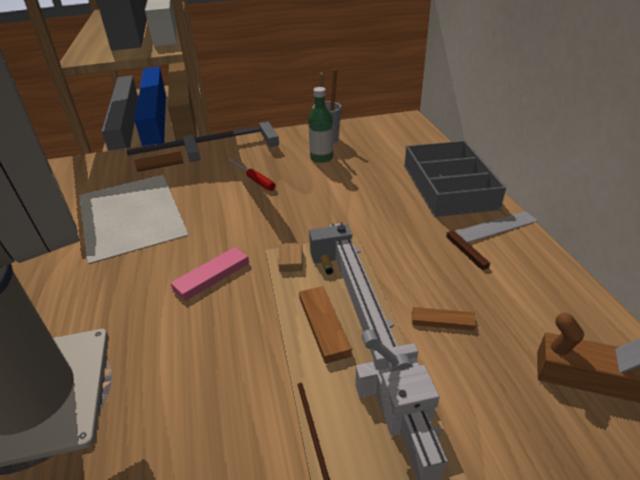

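The candidates in the top view are:
- Pink strip at (252,337): excluded by colour.
- Small brown block behind the rail at (344,158): the smaller one.
- Large brown strip on the base at (338,242): this is the one I want.

The crop also shows the offcut at (256,258), the pencil at (424,265), the stop near (417,203) and the nose tip near (283,229).

Run:
```python
from h import *
np.set_printoptions(precision=1,suppress=True)
c=cal("top"); f=lambda p:np.array(p,float)/2.3+[200,120]-0.3
print("base front L,R",px2w(c,f([(81,368),(628,350)]),18))
print("rail front top edge",px2w(c,f([(148,228),(450,212)]),63))
print("rail ends",px2w(c,f([(82,229),(82,193),(618,207),(616,176)]),63))
print("strip top",px2w(c,f([(239,269),(244,318),(400,298),(396,252)]),38))
print("nose tip",px2w(c,f([(190,250)]),29+7))
print("stop outer top",px2w(c,f([(552,153),(555,214)]),92), "stop inner lower",px2w(c,f([(451,259),(479,256)]),40))
print("offcut",px2w(c,[255.2,257.4],38),"pencil",px2w(c,f([(436,344),(593,330)]),26))
print("endstop",px2w(c,f([(106,274),(147,272),(143,185),(106,185)]),76))
r=spotter
K=c[0];print(K)
```

```text
base front L,R [[ 405.5  233.2   18. ]
 [ 386.4 -283.1   18. ]]
rail front top edge [[ 524.4  159.9   63. ]
 [ 520.8 -118.4   63. ]]
rail ends [[ 527.6  220.6   63. ]
 [ 562.   219.8   63. ]
 [ 515.2 -276.6   63. ]
 [ 545.3 -279.2   63. ]]
strip top [[485.8  79.5  38. ]
 [439.3  77.7  38. ]
 [448.1 -68.   38. ]
 [492.  -68.4  38. ]]
nose tip [[507.5 124.4  36. ]]
stop outer top [[ 562.4 -212.1   92. ]
 [ 505.1 -207.1   92. ]] stop inner lower [[ 481.4 -119.    40. ]
 [ 482.4 -145.7   40. ]]
offcut [[447.7 184.9  38. ]] pencil [[ 404.4  -99.1   26. ]
 [ 406.9 -249.2   26. ]]
endstop [[481.  197.7  76. ]
 [480.4 160.9  76. ]
 [561.8 161.5  76. ]
 [564.1 195.3  76. ]]
[[435.1   0.  321.5]
 [  0.  435.1 229.6]
 [  0.    0.    1. ]]
```

```bash
cat >> h.py <<'E'
def go(P,a=None):
    o=get_obs(); Rm=R.from_rotvec(o["orientation"]).as_matrix()
    a0=np.arctan2(Rm[1,0],Rm[0,0]); d=Rm.T@(np.array(P)-o["ee_pos"])/10
    print("now",np.round(o["ee_pos"],1),"a",round(np.degrees(a0),2),"tool shift cm",np.round(d,2), "turn deg",None if a is None else round(np.degrees(a0)-a,1),"F",np.round(o["ft_force"],1),"t",round(o["t"],2),"q6",round(o["qpos"][5],2))
E
python3 -c "
from h import *
go([400,-30,350],-1.6)"
```

```text
now [ 231.7 -580.4  222.7] a 21.76 tool shift cm [ 36.03 -44.88 -12.73] turn deg 23.4 F [ 0.7 -0.1  0. ] t 0.8 q6 -0.02
```

Call:
move_arm([
  [3.6,-4.5,-1.3,0,100],
  [3.6,-4.5,-1.3,0,100],
  [3.6,-4.5,-1.3,0,100],
  [3.6,-4.5,-1.3,0,100],
  [3.6,-4.5,-1.3,0,100],
  [3.6,-4.5,-1.3,0,100],
  [3.6,-4.5,-1.3,0,100],
  [3.6,-4.5,-1.3,0,100],
  [3.6,-4.5,-1.3,0,100],
  [3.6,-4.5,-1.3,0,100],
])

```text
t: 2.05
ee_pos: [399.5, -27.2, 353.6]
orientation: [3.085, 0.593, 0.002]
ft_force: [0.7, 0.1, 0.6]
width: 88.1
grasp_force: 0.0
```

Call:
move_arm([
  [0,0,0,7.8,100],
  [0,0,0,7.8,100],
  [0,0,0,7.8,100],
  [0,0,0,0,100],
  [0,0,0,0,100],
])

```text
t: 2.68
ee_pos: [399.2, -29.1, 352.7]
orientation: [3.141, -0.041, 0.0]
ft_force: [0.7, -0.0, 0.1]
width: 88.4
grasp_force: 0.0
```

```bash
python3 -c "
from h import *
go([400,-30,350],-1.6)
c=cal('wrist');cv2.imwrite('pics/w1.png',optics.get_image('wrist'));print(c)
import pickle;pickle.dump(c,open('w1.pkl','wb'))
"
```

```text
now [399.2 -29.1 352.7] a -1.5 tool shift cm [0.08 0.09 0.27] turn deg 0.1 F [ 0.7 -0.   0.1] t 2.67 q6 1.49
(array([[342.55230996,   0.        , 323.53222498],
       [  0.        , 342.55230996, 244.07089485],
       [  0.        ,   0.        ,   1.        ]]), array([-0.05707045,  0.        ,  0.        ,  0.        ,  0.        ]), array([466.67741481, -30.91215025, 514.76526331]), array([[-2.66450118e-02, -9.68262881e-01, -2.48509631e-01],
       [-9.99644821e-01,  2.56779739e-02,  7.13259705e-03],
       [-5.25005154e-04,  2.48611413e-01, -9.68603164e-01]]))
```

View pics/w1.png

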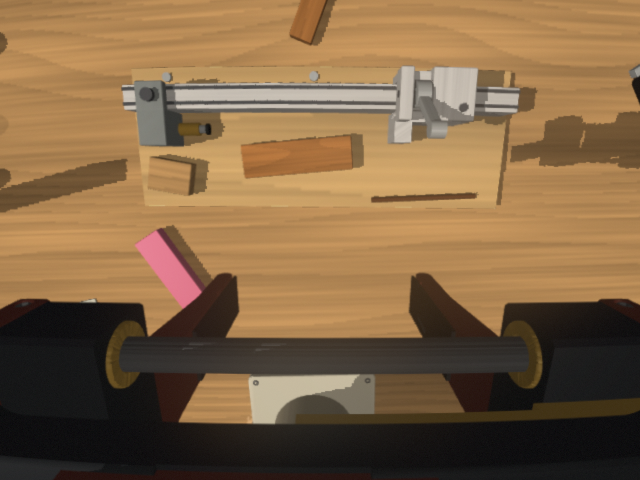

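The wrist view shows the rail spanning columns 123–518, the strip at (298,157), the nose tip at (209,129), the stop at (440,97) with the lever tip at (437,128), and the base's front edge at row 206.

Run:
```python
from h import *
import pickle
np.set_printoptions(precision=1,suppress=True)
c=pickle.load(open('w1.pkl','rb')); im=cv2.imread('pics/w1.png')
g=cv2.GaussianBlur(im,(3,3),0).astype(float)
def fit(cols,r0,r1,z,sgn=None):
    pts=[]
    for u in cols:
        G=np.abs(g[r0+1:r1+1,u]-g[r0-1:r1-1,u]).sum(1); k=G.argmax()
        if 0<k<len(G)-1:
            k=k+0.5*(G[k-1]-G[k+1])/(G[k-1]-2*G[k]+G[k+1])
        pts.append((u,r0+k))
    W=px2w(c,pts,z)
    p=np.polyfit(W[:,1],W[:,0],1)
    for _ in range(3):
        e=W[:,0]-np.polyval(p,W[:,1]); m=abs(e)<1.5; p=np.polyfit(W[m,1],W[m,0],1)
    print("slope",p[0].round(4),"x(-20)",np.polyval(p,-20).round(1),m.sum(),len(m),"rows",pts[0],pts[-1])
fit(range(160,370,3),200,212,18)
fit(range(220,380,3),104,117,63)
fit(range(220,380,3),80,95,63)
def P(l,px,z): print(l,px2w(c,px,z).tolist() if 0 else px2w(c,px,z)[:,:2])
P("rail ends",[(123,108),(518,98)],63)
P("strip",[(241,148),(245,178),(353,166),(350,135)],38)
P("nose",[(211,129)],29)
P("stop out",[(477,85),(475,119)],92)
P("stop inner",[(388,143),(390,115)],40)
for n in ("top","side"):
  pass
```

```text
slope 0.0327 x(-20) 396.8 70 70 rows (160, np.float64(206.00877192982455)) (367, np.float64(206.1153846153846))
slope 0.0307 x(-20) 531.0 54 54 rows (220, np.int64(104)) (379, np.float64(104.61347517730496))
slope 0.0348 x(-20) 549.1 51 54 rows (220, np.float64(88.6171875)) (379, np.float64(89.15161290322581))
rail ends [[ 536.   222.4]
 [ 534.5 -277.9]]
strip [[481.2  80.5]
 [441.1  78.1]
 [453.  -70.4]
 [493.8 -66.8]]
nose [[508.1 121.8]]
stop out [[ 544.6 -211.5]
 [ 506.5 -211.4]]
stop inner [[ 482.2 -117.4]
 [ 518.  -119.6]]
```

Run:
```python
import cv2
a=cv2.imread("pics/w1.png")[60:215,115:525]; cv2.imwrite("pics/c2.png",cv2.resize(a,(800,302),interpolation=cv2.INTER_CUBIC))
```

```text
(no output)
```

View pics/c2.png

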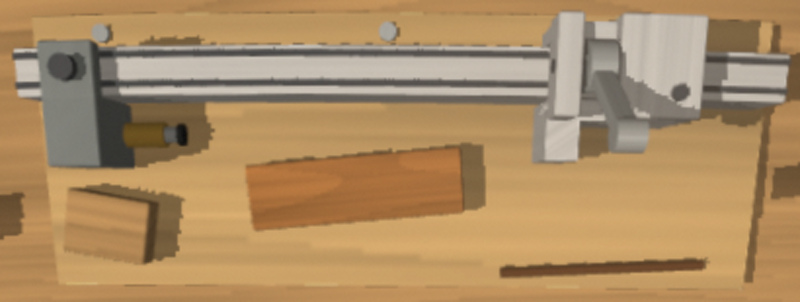

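```bash
cat >> h.py <<'E'
O=np.array([526.5,-18]);YAW=-0.032
ex=np.array([np.cos(YAW),np.sin(YAW)]);ey=np.array([-ex[1],ex[0]])
def F2W(x,y,z): return np.r_[O+x*ex+y*ey,z]
def W2F(p): d=np.asarray(p)[...,:2]-O; return np.stack([d@ex,d@ey],-1)
E
python3 -c "
from h import *
go(F2W(-112,21,60),-1.83);go(F2W(-112,21,26))"
```

```text
now [399.2 -29.1 352.7] a -1.53 tool shift cm [ 1.5  -3.61 29.27] turn deg 0.3 F [ 0.   0.2 -0.3] t 2.73 q6 1.49
now [399.2 -29.1 352.7] a -1.53 tool shift cm [ 1.5  -3.61 32.67] turn deg None F [ 0.   0.2 -0.3] t 2.73 q6 1.49
```

Call:
move_arm([
  [0.3,-0.7,5.5,0.3,100],
  [0.3,-0.7,5.5,0,100],
  [0.3,-0.7,5.5,0,100],
  [0.3,-0.7,5.5,0,100],
  [0.3,-0.8,5.0,0,100],
  [0,0,3,0,100],
  [0,0,2,0,100],
  [0,0,0.6,0,100],
  [0,0,0,0,100],
])

```text
t: 3.85
ee_pos: [415.5, 6.4, 26.7]
orientation: [-3.141, 0.052, 0.0]
ft_force: [0.3, -0.0, -0.3]
width: 87.9
grasp_force: 0.0
```

Call:
move_arm([
  [0.6,0,0,0,100],
  [0.6,0,0,0,100],
  [0.6,0,0,0,100],
  [0.6,0,0,0,100],
  [0.6,0,0,0,100],
  [0.5,0,0,0,100],
  [0.5,0,0,0,100],
  [0.3,0,0,0,100],
  [0.3,0,0,0,100],
  [0,0,0,0,100],
])

```text
t: 5.1
ee_pos: [461.8, 4.9, 26.7]
orientation: [-3.141, 0.053, -0.001]
ft_force: [0.1, 0.5, -0.5]
width: 87.8
grasp_force: 0.0
```

```bash
python3 -c "
from h import *
go(F2W(-55,21,26),-1.83);print(W2F(get_obs()['ee_pos']))"
```

```text
now [461.8   4.9  26.7] a -1.94 tool shift cm [ 1.04 -0.02  0.07] turn deg -0.1 F [ 0.1  0.5 -0.5] t 5.1 q6 1.59
[-65.35795512  20.79389604]
```

Call:
move_arm([
  [0.3,0,0,0,100],
  [0.3,0,0,0,100],
  [0.2,0,0,0,100],
  [0,0,0,0,100],
])

```text
t: 5.6
ee_pos: [469.8, 4.6, 26.7]
orientation: [-3.141, 0.053, -0.001]
ft_force: [-1.0, 1.0, 0.1]
width: 87.7
grasp_force: 0.0
```

Call:
move_arm([
  [0.15,0,0,0,100],
  [0.1,0,0,0,100],
  [0,0,0,0,100],
])

```text
t: 5.98
ee_pos: [470.5, 4.6, 26.5]
orientation: [-3.141, 0.053, 0.004]
ft_force: [-5.2, 0.4, 4.5]
width: 88.2
grasp_force: 2.6
```

Call:
move_arm([
  [0.1,0,0,0,100],
  [0.1,0,0,0,100],
  [0,0,0,0,100],
])

```text
t: 6.35
ee_pos: [470.5, 4.6, 26.3]
orientation: [-3.141, 0.053, 0.01]
ft_force: [-10.1, 0.6, 8.0]
width: 88.1
grasp_force: 4.9
```

Run:
```python
from h import *
np.set_printoptions(precision=1,suppress=True)
o=get_obs();print(W2F(o["ee_pos"]),o["moment"])
for n in("top","side"):
    im=optics.get_image(n);cv2.imwrite(f"pics/{n}1.png",im);c=cal(n)
    a=im[170:300,220:490] if n=="top" else im[210:420,230:460]
    cv2.imwrite(f"pics/{n}1c.png",cv2.resize(a,None,fx=2.8,fy=2.8,interpolation=cv2.INTER_CUBIC))
```

```text
[-56.7  20.8] [ 0.1  1.6 -0. ]
```

View pics/side1c.png

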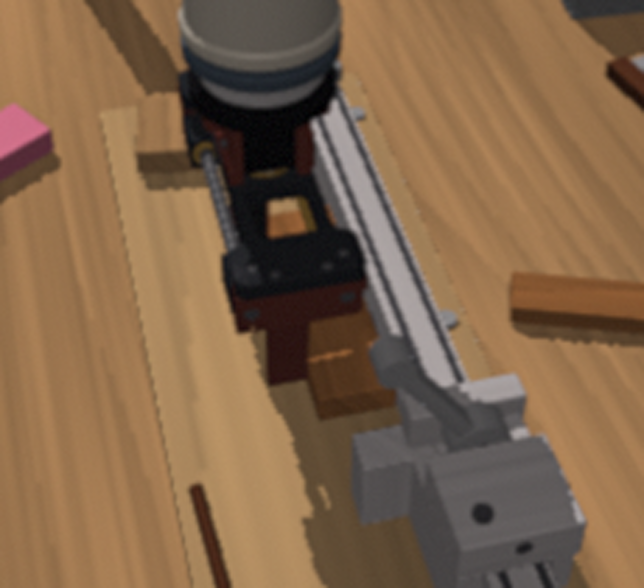

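Call:
move_arm([
  [-0.4,0,0,0,100],
  [-1,0,0,0,100],
  [-2,0,0,0,100],
  [0,0,-6,0,100],
  [0,0,-6,0,100],
  [-2,0,-6,0,100],
  [-3,2,-3,0,100],
  [0,0,0,0,100],
  [0,0,0,0,0],
])

```text
t: 7.58
ee_pos: [389.7, -12.6, 235.7]
orientation: [-3.141, 0.054, -0.002]
ft_force: [0.3, 0.4, -0.1]
width: 80.8
grasp_force: 0.0
```

Run:
```python
from h import *
np.set_printoptions(precision=1,suppress=True)
o=get_obs();print(o["ee_pos"],o["ft_force"])
c=cal("wrist");im=optics.get_image("wrist");cv2.imwrite("pics/w2.png",im)
import pickle;pickle.dump(c,open('w2.pkl','wb'))
for r in spotter.regions_of("wrist","strip")[:3]:
    q=cv2.boxPoints(cv2.minAreaRect(np.argwhere(r["region"])[:,::-1].astype(np.float32)))
    print(r["conf"],r["point"],W2F(px2w(c,q,38)))
a=im[0:300];cv2.imwrite("pics/w2c.png",cv2.resize(a,(800,375)))
```

```text
[389.7 -12.6 235.7] [ 0.3  0.4 -0.1]
0.79 [304.6, 106.9] [[ -0.7  94.1]
 [ -0.4 -53.6]
 [-46.8 -55.4]
 [-47.3  96.4]]
```

View pics/w2c.png

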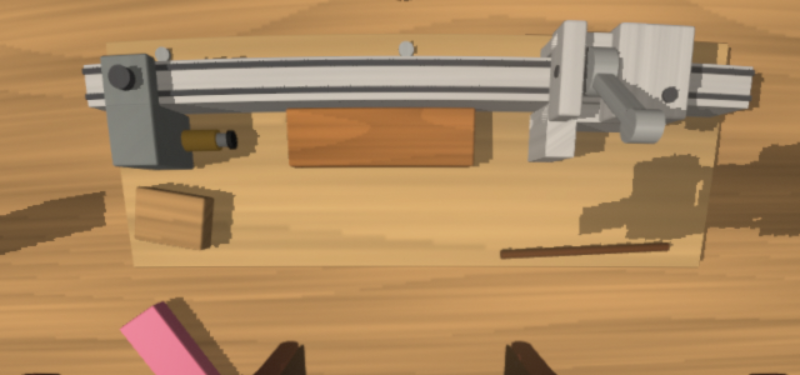

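Run:
```python
from h import *
import pickle
np.set_printoptions(precision=1,suppress=True)
c=pickle.load(open('w2.pkl','rb'));f=lambda p:np.array(p)*0.8
print("nose",W2F(px2w(c,f([(237,140)]),29)),"inner",W2F(px2w(c,f([(529,160),(577,158)]),20)),W2F(px2w(c,f([(529,160)]),40)),"outer",W2F(px2w(c,f([(693,28),(690,115)]),92)))
print("lever tip",W2F(px2w(c,f([(641,126)]),150)))
go(F2W(10,-235,235.7),88.17)
```

```text
nose [[-23.3 138.6]] inner [[ -39.6 -104.6]
 [ -37.5 -145.8]] [[-41.2 -99. ]] outer [[  41.7 -191. ]
 [ -13.6 -195.2]]
lever tip [[ -30.9 -130.3]]
now [389.5 -12.5 235. ] a -1.93 tool shift cm [14.8 23.6 -0.1] turn deg -90.1 F [-0.1  0.2 -0.1] t 7.67 q6 1.54
```

Call:
move_arm([
  [3,4.7,0,0,0],
  [3,4.7,0,0,0],
  [3,4.7,0,0,0],
  [3,4.7,0,0,0],
  [2.8,4.8,0,0,0],
  [0,0,0,-10,0],
  [0,0,0,-10,0],
  [0,0,0,-10,0],
  [0,0,0,-10,0],
  [0,0,0,-10,0],
])

```text
t: 8.93
ee_pos: [529.5, -253.2, 233.7]
orientation: [-2.863, -1.287, 0.003]
ft_force: [0.7, -0.0, -0.2]
width: 0.4
grasp_force: 0.0
```

Call:
move_arm([
  [0,0,0,-10,0],
  [0,0,0,-10,0],
  [0,0,0,-10,0],
  [0,0,0,-10,0],
  [0,0,4,0,0],
  [0,0,4,0,0],
  [0,0,0,0,0],
])

```text
t: 9.8
ee_pos: [527.3, -252.1, 151.5]
orientation: [-2.252, -2.178, 0.004]
ft_force: [0.3, 0.6, 0.4]
width: 0.2
grasp_force: 0.0
```

Run:
```python
from h import *
go(F2W(10,-235,73),88.17);print(get_obs()["width"])
```

```text
now [ 527.3 -252.1  151.5] a 88.08 tool shift cm [-0.14  0.24  7.85] turn deg -0.1 F [0.3 0.6 0.4] t 9.8 q6 -0.43
0.1596739684807468
```

Call:
move_arm([
  [0,0.2,3,0,0],
  [0,0,3,0,0],
  [0,0,1.9,0,0],
  [0.8,0,0,0,0],
  [0.8,0,0,0,0],
  [0.6,0,0,0,0],
  [0.3,0,0,0,0],
  [0.2,0,0,0,0],
  [0,0,0,0,0],
])

```text
t: 10.92
ee_pos: [532.4, -226.6, 77.2]
orientation: [2.258, 2.184, 0.0]
ft_force: [-0.1, 0.4, 0.2]
width: 0.7
grasp_force: 0.0
```

Call:
move_arm([
  [0.2,0,0,0,0],
  [0.2,0,0,0,0],
  [0.2,0,0,0,0],
  [0.2,0,0,0,0],
  [0.2,0,0,0,0],
  [0.2,0,0,0,0],
])

```text
t: 11.68
ee_pos: [532.7, -216.0, 77.0]
orientation: [2.257, 2.183, -0.002]
ft_force: [-1.0, -8.0, -2.1]
width: 0.5
grasp_force: 4.0
```

Run:
```python
from h import *
go(F2W(10,-107,73),88.17);print(W2F(get_obs()["ee_pos"]))
```

```text
now [ 532.7 -216.    77. ] a 88.08 tool shift cm [ 9.07 -0.27  0.38] turn deg -0.1 F [-1.  -8.  -2.1] t 11.68 q6 -0.37
[  12.52857728 -197.740499  ]
```

Call:
move_arm([
  [0.3,0,0,0,0],
  [0.3,0,0,0,0],
  [0.3,0,0,0,0],
  [0.3,0,0,0,0],
  [0.3,0,0,0,0],
  [0.3,0,0,0,0],
  [0.3,0,0,0,0],
  [0.3,0,0,0,0],
  [0.3,0,0,0,0],
  [0.3,0,0,0,0],
])

```text
t: 12.92
ee_pos: [533.7, -186.0, 76.9]
orientation: [2.257, 2.183, -0.002]
ft_force: [-1.1, -8.3, -1.4]
width: 0.5
grasp_force: 4.0
```

Call:
move_arm([
  [0.3,0,0,0,0],
  [0.3,0,0,0,0],
  [0.3,0,0,0,0],
  [0.3,0,0,0,0],
  [0.3,0,0,0,0],
  [0.3,0,0,0,0],
  [0.3,0,0,0,0],
  [0.3,0,0,0,0],
  [0.3,0,0,0,0],
  [0.3,0,0,0,0],
])

```text
t: 14.18
ee_pos: [534.7, -156.1, 77.0]
orientation: [2.257, 2.183, -0.002]
ft_force: [-1.7, -9.6, -1.0]
width: 0.3
grasp_force: 4.4
```

Run:
```python
from h import *
np.set_printoptions(precision=1,suppress=True)
print(W2F(get_obs()["ee_pos"]))
for n in("top","side"):
    im=optics.get_image(n);cv2.imwrite(f"pics/{n}3.png",im);c=cal(n)
    for r in spotter.regions_of(n,"strip")[:3]:
        q=cv2.boxPoints(cv2.minAreaRect(np.argwhere(r["region"])[:,::-1].astype(np.float32)))
        print(n,r["conf"],r["point"],W2F(px2w(c,q,38)).tolist())
im=cv2.imread("pics/top3.png")[180:280,225:345];cv2.imwrite("pics/t3c.png",cv2.resize(im,None,fx=6,fy=6,interpolation=cv2.INTER_CUBIC))
```

```text
[  12.6 -137.7]
top 0.82 [245.8, 323.0] [[-188.33616965193033, 267.07983544456647], [-166.91954430646118, 229.448581392265], [-267.38141720359323, 169.6602080824384], [-287.99074205007906, 206.69019039983377]]
side 0.85 [337.2, 290.3] [[-47.8068513338323, 113.36223620315594], [1.9932246454363987, 122.16690371873099], [-7.138582646503005, -41.99026057669355], [-49.569547566153446, -47.12441674984464]]
side 0.58 [210.6, 276.3] [[-310.7795333333692, 174.02867773531446], [-177.84882434645087, 261.509013592521], [-161.83563141413583, 195.3833690216485], [-289.83292498297396, 117.7827706736157]]
side 0.51 [354.6, 297.4] [[-8.975305198036816, 57.925251922473194], [8.372694415656973, 72.61018859930535], [17.801657241366453, 46.21670976686815], [0.6827758828959657, 32.29914797231571]]
```

View pics/t3c.png

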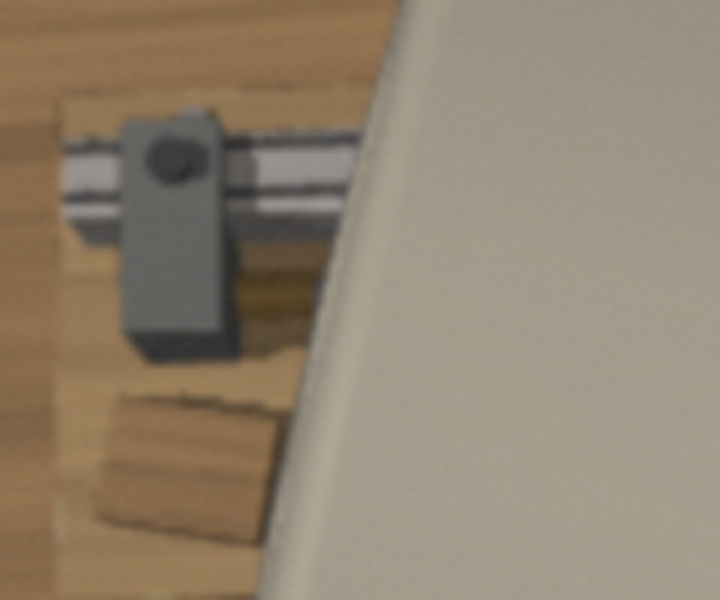

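Call:
move_arm([
  [0.2,0,0,0,0],
  [0.2,0,0,0,0],
  [0.2,0,0,0,0],
  [0.2,0,0,0,0],
  [0.2,0,0,0,0],
  [0.2,0,0,0,0],
  [0.2,0,0,0,0],
])

```text
t: 15.25
ee_pos: [535.2, -142.1, 76.9]
orientation: [2.257, 2.183, -0.002]
ft_force: [-1.2, -8.5, -0.9]
width: 0.5
grasp_force: 4.5
```

Call:
move_arm([
  [0.15,0,0,0,0],
  [0.15,0,0,0,0],
])

```text
t: 15.5
ee_pos: [535.3, -139.1, 76.9]
orientation: [2.257, 2.183, -0.002]
ft_force: [-0.8, -9.4, -0.9]
width: 0.7
grasp_force: 4.5
```

Call:
move_arm([
  [0.15,0,0,0,0],
  [0.15,0,0,0,0],
])

```text
t: 15.75
ee_pos: [535.4, -136.1, 77.0]
orientation: [2.257, 2.183, -0.002]
ft_force: [-1.3, -8.3, -2.2]
width: 0.7
grasp_force: 4.5
```

Run:
```python
from h import *
np.set_printoptions(precision=1,suppress=True)
print(W2F(get_obs()["ee_pos"]))
im=optics.get_image("side");cv2.imwrite("pics/side4.png",im)
cv2.imwrite("pics/s4c.png",cv2.resize(im[220:350,270:400],(598,598),interpolation=cv2.INTER_CUBIC))
c=cal("side");f=lambda P:(w2px(c,P)-[270,220])*4.6
print("strip top end corners for y=125,130,135,140",[f([F2W(-45,y,38),F2W(-22,y,38)]).tolist() for y in(125,130,135,140)])
```

```text
[  12.7 -117.8]
strip top end corners for y=125,130,135,140 [[[226.43122497374313, 257.59030904986145], [283.4474098237644, 247.98963056592876]], [[223.78975245807865, 249.3592834446237], [280.56267698233853, 239.8360893372455]], [[221.17189778751666, 241.20155631318357], [277.7035328562749, 231.7548403532357]], [[218.57735690631858, 233.11618811412166], [274.86965083183526, 223.7449613323485]]]
```

View pics/s4c.png

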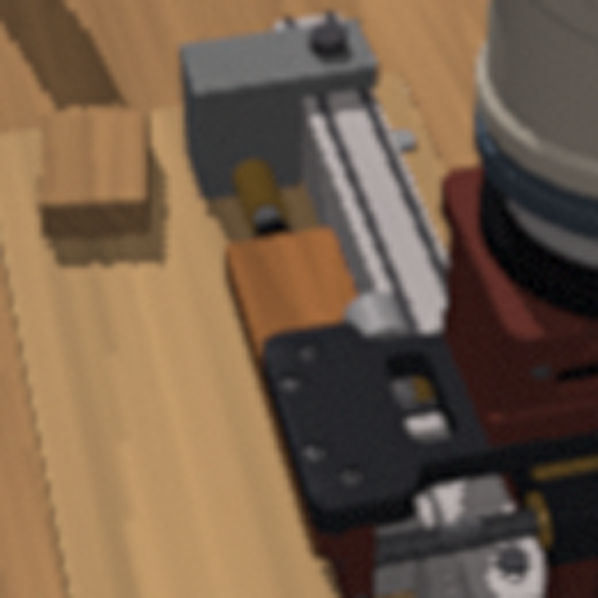

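Call:
move_arm([
  [0.1,0,0,0,0],
  [0.1,0,0,0,0],
])

```text
t: 16.05
ee_pos: [535.5, -134.1, 77.0]
orientation: [2.257, 2.183, -0.002]
ft_force: [-1.7, -8.5, -0.7]
width: 0.6
grasp_force: 4.5
```

Call:
move_arm([
  [0.1,0,0,0,0],
  [0.1,0,0,0,0],
])

```text
t: 16.3
ee_pos: [535.5, -132.2, 76.9]
orientation: [2.257, 2.183, -0.002]
ft_force: [-1.3, -9.0, -2.0]
width: 0.4
grasp_force: 4.5
```

Call:
move_arm([
  [0.1,0,0,0,0],
  [0.1,0,0,0,0],
])

```text
t: 16.55
ee_pos: [535.6, -130.1, 76.9]
orientation: [2.257, 2.183, -0.002]
ft_force: [-0.5, -8.8, -0.6]
width: 0.7
grasp_force: 4.5
```

Call:
move_arm([
  [0.1,0,0,0,0],
  [0.1,0,0,0,0],
])

```text
t: 16.8
ee_pos: [535.6, -128.2, 77.0]
orientation: [2.257, 2.183, -0.002]
ft_force: [-1.3, -10.9, -1.4]
width: 0.8
grasp_force: 5.2
```

Call:
move_arm([
  [0.1,0,0,0,0],
  [0.1,0,0,0,0],
])

```text
t: 17.05
ee_pos: [535.7, -126.4, 77.0]
orientation: [2.257, 2.183, -0.003]
ft_force: [-1.7, -11.3, -1.3]
width: 0.4
grasp_force: 5.5
```

Call:
move_arm([
  [0.1,0,0,0,0],
  [0.1,0,0,0,0],
  [0,0,0,0,0],
  [0,0,0,0,0],
])

```text
t: 17.55
ee_pos: [535.8, -124.5, 77.0]
orientation: [2.257, 2.183, -0.002]
ft_force: [-1.9, -11.1, -1.8]
width: 0.5
grasp_force: 5.3
```

Run:
```python
from h import *
print(W2F(get_obs()["ee_pos"]))
go(F2W(12,-150,73))
```

```text
[  12.73147554 -106.13346857]
now [ 535.8 -124.5   77. ] a 88.1 tool shift cm [-4.39 -0.07  0.41] turn deg None F [ -1.9 -11.1  -1.8] t 17.55 q6 -0.21
```

Call:
move_arm([
  [-0.3,0,0,0,0],
  [-1,0,0,0,0],
  [-3,0,0,0,0],
  [-2,0,-4,0,0],
  [-2,-2,-5,0,0],
  [0,-2,-4,0,0],
  [0,0,0,0,0],
  [0,0,0,0,0],
])

```text
t: 18.55
ee_pos: [493.0, -204.3, 206.6]
orientation: [-2.259, -2.183, -0.0]
ft_force: [-1.4, -0.9, -1.1]
width: 0.6
grasp_force: 0.0
```

Run:
```python
from h import *
np.set_printoptions(precision=1,suppress=True)
print(W2F(get_obs()["ee_pos"]))
c=cal("wrist");im=optics.get_image("wrist");cv2.imwrite("pics/w5.png",im)
import pickle;pickle.dump(c,open('w5.pkl','wb'))
for l in("strip","lever","stop"):
  for r in spotter.regions_of("wrist",l)[:2]:
    q=cv2.boxPoints(cv2.minAreaRect(np.argwhere(r["region"])[:,::-1].astype(np.float32)))
    print(l,r["conf"],r["point"],W2F(px2w(c,q,{"strip":38,"lever":130,"stop":92}[l])).tolist())
```

```text
[ -27.5 -187.3]
strip 0.71 [499.1, 33.2] [[76.80674572250814, -8.40361965410081], [90.85639827561064, 22.700397880245696], [184.12176400396032, -11.504110253308488], [170.7528087237637, -44.430903700087924]]
lever 0.56 [359.8, 21.9] [[-46.288804365369835, -35.7516273729418], [-35.78853272363203, -14.681547183561088], [25.946169760494048, -39.845006866890756], [16.21365898891647, -61.772506838036634]]
stop 0.92 [369.6, 51.3] [[-42.11526007655106, -8.211934790654327], [43.60071538526759, -7.57663153147408], [48.12597620986582, -98.63532202543739], [-43.33915384581533, -98.80673933764989]]
```

View pics/w5.png

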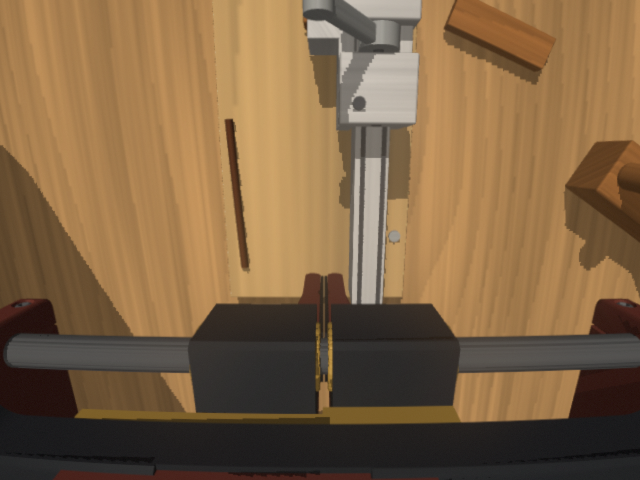

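Stop sits at y −98…−8. The lever tip is at about (320,8) and the hinge hub at (386,37).

Run:
```python
from h import *
import pickle
c=pickle.load(open('w5.pkl','rb'))
print(W2F(px2w(c,[(320,8)],150)),W2F(px2w(c,[(320,8)],160)),W2F(px2w(c,[(386,30)],95)))
go(F2W(15,-34,206));
```

```text
[[-29.42297505 -35.82749983]] [[-29.35156888 -39.65115444]] [[ 18.06938337 -29.35556845]]
now [ 492.8 -203.9  205.6] a 88.09 tool shift cm [15.29  4.25 -0.03] turn deg None F [-0.6 -0.5  1. ] t 18.75 q6 -0.38
```

Call:
move_arm([
  [3.8,1.1,0,0,0],
  [3.8,1.1,0,0,0],
  [3.8,1.1,0,0,0],
  [3.8,1.0,0,0,0],
  [0,0,3,0,0],
  [0,0,3,0,0],
  [0,0,0.5,0,0],
  [0,0,0,0,0],
])

```text
t: 19.75
ee_pos: [541.2, -53.8, 141.7]
orientation: [-2.258, -2.183, 0.001]
ft_force: [0.9, -0.8, -0.4]
width: 0.8
grasp_force: 0.0
```

Run:
```python
from h import *
for p in[(-5,140),(-19,129),(-26,120),(-32,110),(-36,99),(-38,88)]: go(F2W(p[0],-34.5,p[1]))
```

```text
now [541.2 -53.8 141.7] a 88.06 tool shift cm [ 0.08 -2.09  0.17] turn deg None F [ 0.9 -0.8 -0.4] t 19.75 q6 -0.09
now [541.2 -53.8 141.7] a 88.06 tool shift cm [ 0.08 -3.48  1.28] turn deg None F [ 0.9 -0.8 -0.4] t 19.75 q6 -0.09
now [541.2 -53.8 141.7] a 88.06 tool shift cm [ 0.07 -4.18  2.18] turn deg None F [ 0.9 -0.8 -0.4] t 19.75 q6 -0.09
now [541.2 -53.8 141.7] a 88.06 tool shift cm [ 0.07 -4.78  3.18] turn deg None F [ 0.9 -0.8 -0.4] t 19.75 q6 -0.09
now [541.2 -53.8 141.7] a 88.06 tool shift cm [ 0.07 -5.18  4.28] turn deg None F [ 0.9 -0.8 -0.4] t 19.75 q6 -0.09
now [541.2 -53.8 141.7] a 88.06 tool shift cm [ 0.07 -5.38  5.38] turn deg None F [ 0.9 -0.8 -0.4] t 19.75 q6 -0.09
```

Call:
move_arm([
  [0,-1.0,0,0,0],
  [0,-0.7,0,0,0],
  [0,-0.4,0.2,0,0],
  [0,-0.5,0.3,0,0],
  [0,-0.5,0.4,0,0],
  [0,-0.4,0.4,0,0],
])

```text
t: 20.5
ee_pos: [506.8, -52.8, 129.4]
orientation: [2.258, 2.182, 0.002]
ft_force: [0.3, -0.6, 6.1]
width: 0.4
grasp_force: 2.2
```

Call:
move_arm([
  [0,-0.35,0.45,0,0],
  [0,-0.35,0.45,0,0],
  [0,-0.3,0.5,0,0],
  [0,-0.3,0.5,0,0],
  [0,-0.2,0.5,0,0],
])

```text
t: 21.12
ee_pos: [491.0, -52.2, 105.0]
orientation: [2.259, 2.184, -0.0]
ft_force: [-1.4, -1.1, 4.9]
width: 0.6
grasp_force: 2.6
```

Call:
move_arm([
  [0,-0.2,0.5,0,0],
  [0,-0.1,0.5,0,0],
  [0,-0.1,0.3,0,0],
  [0,0,0,0,0],
])

```text
t: 21.62
ee_pos: [487.5, -52.1, 92.0]
orientation: [2.258, 2.183, 0.001]
ft_force: [1.4, -0.5, 1.1]
width: 0.5
grasp_force: 0.6
```

Run:
```python
from h import *
print(W2F(get_obs()["ee_pos"]));go(F2W(-38,-34.5,88))
```

```text
[-37.93702451 -35.31372748]
now [487.5 -52.1  92. ] a 88.06 tool shift cm [ 0.08 -0.01  0.4 ] turn deg None F [ 1.4 -0.5  1.1] t 21.62 q6 -0.1
```

Call:
move_arm([
  [0,0,0.2,0,0],
  [0,0,0.2,0,0],
  [0,0,0,0,0],
])

```text
t: 22.0
ee_pos: [487.1, -52.0, 88.3]
orientation: [-2.259, -2.184, 0.0]
ft_force: [-0.5, -0.8, 8.7]
width: 0.0
grasp_force: 4.2
```

Call:
move_arm([
  [0,0,0.1,0,0],
  [0,0,0,0,0],
])

```text
t: 22.25
ee_pos: [487.2, -52.1, 88.1]
orientation: [2.259, 2.184, 0.0]
ft_force: [-4.3, -0.7, 18.3]
width: 0.5
grasp_force: 9.3
```

Solid limit reached: force jumps at z=88. I'm lifting off and checking.

Call:
move_arm([
  [0,0,-0.3,0,0],
  [0,0,-3,0,0],
  [0,0,-5,0,0],
  [0,-2,-5,0,0],
  [-4,-3,-2,0,0],
  [-4,-3,0,0,0],
  [0,0,0,0,0],
  [0,0,0,0,0],
])

```text
t: 23.25
ee_pos: [404.6, -129.1, 239.8]
orientation: [-2.259, -2.182, -0.0]
ft_force: [0.9, 0.2, 0.1]
width: 0.5
grasp_force: 0.0
```

Run:
```python
from h import *
np.set_printoptions(precision=1,suppress=True)
o=get_obs();print(W2F(o["ee_pos"]),o["ee_pos"],o["t"])
w=optics.get_image("wrist");s=optics.get_image("side");c=cal("side")
cv2.imwrite("pics/fin.png",np.hstack([cv2.resize(w,(400,300)),cv2.resize(s[210:390,240:480],(400,300),interpolation=cv2.INTER_CUBIC)]))
for l,z in(("strip",38),("lever",88)):
  for cam in("wrist","side"):
    for r in spotter.regions_of(cam,l)[:2]:
      q=cv2.boxPoints(cv2.minAreaRect(np.argwhere(r["region"])[:,::-1].astype(np.float32)))
      print(l,cam,round(r["conf"],2),W2F(px2w(cal(cam),q,z)).round().tolist())
```

```text
[-118.3 -115. ] [ 404.6 -129.1  239.8] 23.25
strip wrist 0.85 [[70.0, -0.0], [83.0, 30.0], [180.0, -5.0], [168.0, -38.0]]
strip wrist 0.76 [[-50.0, -5.0], [-48.0, 102.0], [-1.0, 101.0], [0.0, -7.0]]
strip side 0.82 [[72.0, -27.0], [90.0, 12.0], [188.0, -24.0], [166.0, -62.0]]
strip side 0.78 [[-48.0, 145.0], [2.0, 156.0], [-5.0, -10.0], [-47.0, -16.0]]
lever wrist 0.68 [[-76.0, -23.0], [30.0, -22.0], [31.0, -38.0], [-76.0, -39.0]]
lever side 0.57 [[-76.0, -20.0], [32.0, -6.0], [29.0, -38.0], [-76.0, -50.0]]
lever side 0.32 [[-67.0, 129.0], [1.0, 223.0], [28.0, 165.0], [-40.0, 80.0]]
```

View pics/fin.png

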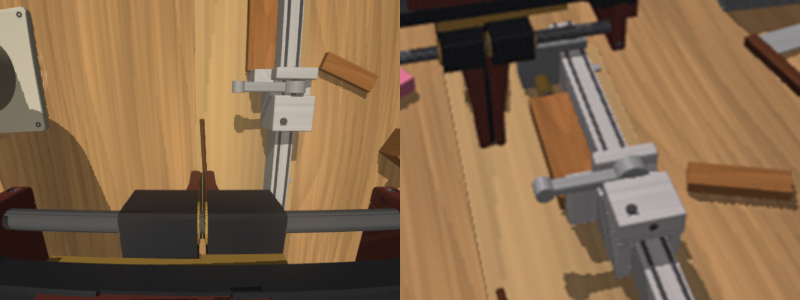

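The lever is level (tip at x −76) and the strip is flush, pinched against the stop at y −7 with the nose touching at its far end. The robot is clear.

```bash
python3 -c "
from h import *
print(close_job())"
```

```text
the job is handed in; nothing more can be done
None
```

I handed the job in at about 23 s with the strip flush against the fence, the nose pressed in by roughly 5 mm, the lever fully down and the robot clear; the offcut and pencil were not touched, and the hand-in gave no verdict.

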